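# Unbolt and draw out the caged paint crate with the hooked rod

### The job

Take the hooked rod from the rubber mat and, reaching with it into the barred timber bay, slide the bolt fully open; then hook the crate by its upright post and draw it along the bench until it stands upright, wholly clear of the bay and just in front of its mouth. Finally lay the rod back flat on the rubber mat. Move the bolt and the crate with the rod only, never with the gripper, and do not shift or upset the pots and other things standing about.

Things in the scene. Friction and masses are not known exactly. Their poses are not given: they have to be found in the camera images.
- bay: Fixed timber bay, 170 mm deep, 238 high, no floor. Origin: bench level, in the mouth plane, on the crate's line of travel; x points inward (the crate comes out along -x), y left as one looks in. Left: a board, inner face at y = +115 mm. Right: an open frame with end posts, inner face at y = -95 mm; both 18 thick. Guide battens 20 mm high beside the crate, inner faces at y = +65 and -65 mm.
- bay_roof (a point): Middle of the underside of the front roof beam, 205 mm above the bench and 9 mm inside the mouth. The cage roof (front and back beams, steel bars between, top at 238 mm) covers bay x = 0 to 170 mm: the gripper must stay outside, in front of the mouth.
- bolt (a joint): Steel slide bolt: 0 m shot (starts within 8 mm of it), 0.06 m fully open at its stop; slides to the bay's +y against about 1.2 N of friction and stays put. Its bar, 12 mm thick, runs along y at bay x = 55 mm, 90 mm above the bench; its end, at y = -25 mm plus the joint value, blocks the crate's stop plate until over about 45 mm open.
- bolt_tab (a point): Middle of the free part of the bolt's flat upright tab, 124 mm above the bench. The tab is 22 mm wide (bay x), 8 mm thick (y), its top at 145 mm. Shot: bay x = 55, y = 35 mm; fully open: y = 95 mm. Nothing else stands at its height between it and the right side frame; the crate's post stands 40 mm deeper in.
- crate: Wooden crate of paint jars (all fixed in it), 120 x 120 mm, walls 60 mm high, about 0.6 kg, on slippery skids (about 1.5 N to pull). Origin: middle of its underside; axes about as the bay's; starts about 70 mm inside the mouth. Jars and partition are under 80 mm high; a steel stop plate 28 mm wide at its middle rises to 105 mm.
- crate_post (a point): On the axis of the crate's upright round steel post, 12 mm thick, at 120 mm above the bench; the post's top is at 145 mm. It stands 25 mm behind (crate +x of) the crate's origin. It is the thing to hook.
- crate_back (a point): Middle of the crate's back wall outer face, 60 mm behind the crate's origin, 30 mm up. The crate is wholly out when this has come past the mouth plane (bay x = 0).
- rod: Hooked rod, 315 mm long, 0.18 kg, balanced at its origin. x points along it to the hook, z up. Wooden handle 18 mm wide (y), 30 high (z), from x = -110 to +30 mm; then a steel bar 10 x 10 mm on the axis, to x = 205 mm. Origin: on the axis, 15 mm above the handle's underside: grip it here, across y, firmly. It lies on its handle.
- rod_hook (a point): On the rod's hook: an L, a 10 x 10 mm bar across the rod's end at rod x = 200 mm, reaching from the shaft to rod y = +45 mm (to the left, level with the rod). This point lies at rod (200, 30, 0) mm.
- mat: Rubber tool mat fixed on the bench, 350 mm (x) x 140 mm (y), 4 mm thick. Origin: middle of its underside. The rod starts on it, along x, its origin about 50 mm on the -x side of the middle, hook toward +x.
- paint_bottle: Bystander: grey paint bottle, 54 mm thick, 140 mm high, near the bay's right side. Origin: middle of its foot.
- paint_jar: Bystander: white jar, 72 mm thick, 100 mm high, left in front of the bay. Origin: middle of its foot.
- tin: Bystander: steel tin, 74 mm thick, 95 mm high, beyond the crate's way. Origin: middle of its foot.
- brush_mug: Bystander: white cup, 72 mm wide, 90 mm high, to the right of the mat. Origin: middle of its foot.
Things that resemble listed ones, but are neither listed nor needed, are in the scene too. Of the things that look like the crate, take the one that is farthest from the robot's base at the start.

How it is judged:
By the outcome, as a careful person would: the job done as asked, in the order asked, and still so for the second after the job is handed in, with the robot touching nothing.
It also fails if it takes over 54 s, if anything falls off the work surface, if the arm or the gripper's body presses on something with over 40 N, if the wrist force passes 120 N, or if a joint passes its speed limit or range.

### The arm

A 7-joint arm with a two-finger parallel gripper is mounted at the origin on the work surface. World frame = base frame: x ahead of the robot, y to its left, z up, the work surface at z = 0. Lengths are in m, angles in rad, forces in N, time in s.
With the tool pointing down it reaches from about 0.4 to 0.85 m from the base axis. Payload 10.4 kg.
Tool frame: the origin (TCP) lies midway between the tips of the shut fingers; the grasp point (between the pads) lies 19 mm behind it (pinch_z is the distance from the TCP to the grasp point, in m); z points along the fingers, y is the line along which they close (so a half turn about z gives the same grasp; the last joint's range is limited). The gripper opens to 87 mm and grips with 3 to 60 N. Pads are 19 mm wide; open, the fingers measure 117 mm over their backs; the gripper's body (75 mm by 190 mm) begins 51 mm behind the grasp point.
Start: joints at [-1.357, 0.332, -0.065, 1.46, 0.022, 1.35, -0.088], TCP at [0.147, 0.608, 0.223] pointing down, gripper open.
Joint ranges: [-2.6, 2.6], [-0.5, 2.12], [-1.47, 1.34], [0.16, 2.42], [-1.27, 4.41], [0.06, 2.06], [-2.6, 2.6]. Speed limits (rad/s): [2.22, 2.22, 2.79, 2.79, 3.14, 3.14, 3.14].

### API

Orientations are given as a 3x3 rotation matrix whose columns are the frame's x, y, z axes.
In Python, from rig import * gives the robot as it stands.
- The arm moves only by the shell command python3 -m jog, which reads ROWS from standard input. ROWS is a JSON list of rows, 1 to 12 of them, each written [[dx, dy, dz], [rx, ry, rz], opening]: dx, dy, dz in units of 25 mm, then a rotation vector rx, ry, rz in units of 0.05 rad, then the opening from 0.0 (shut) to 1.0 (fully open); each row shifts and turns the commanded pose from where the row before left it, along the tool's axes as they then stand; what a row does not reach is not made up. A row lasts 1/12 s, in which the tool goes at most 0.0417 m and 0.125 rad, less where a joint would pass 70% of its speed; a pose out of reach is approached as far as the arm can. The fingers move at their own pace and stop on an object; the grip force is fixed at half the most. Time passes only in rows, so rows that do not move let the fingers close. It prints the time, the measured TCP pose, the force, the opening and the grip force at its end. Input that does not fit is refused with a message, and nothing moves.
- get_state(): the state, without advancing time (a new reading comes with each control period).
- camera(name): name is "scene" or "top"; returns a dict with "img" (400x640x3 uint8, blue, green, red), "fx", "fy", "cx", "cy" (pixels), "world_from_camera" (4x4, takes a point from camera to world coordinates). Camera axes: x right, y down, z forward; pixel columns grow to the right and rows downward; lengths in m; the calibration is good to about 2 mm. A picture is of the moment at which its call begins. There is no depth.
- sign_off(): hands the job in; it is judged then, once.
The state is a dict: "t": time; "joint_pos": joint angles; "joint_vel": joint speeds; "joint_efforts": joint torques, N m; "tcp_pos": TCP position; "ee_rot": TCP orientation; "ft_force": force on the tool from outside, world axes, zero at the start; "ft_torque": the same for the moment, N m; "finger_gap": opening from 0.0 (shut) to 1.0 (fully open); "grasp_force": force on a finger pad.
Only numpy, scipy, OpenCV 4.12 (cv2) and the standard library are available. Lean on these libraries where they do the work, as an engineer would, in place of code of your own. Each camera call takes 0.05 s, during which the arm holds its last target. There are 200 camera calls.

## Working session

There is one attempt and no reset: what is moved stays moved. The work goes in short steps, Python scripts to look and compute and a shell command to move; the robot and the scene stay as the last step left them, time stands still between calls to the robot, and variables do not carry over. Pictures are saved under pics/ and viewed, at most 10 in all, crops included, and the job is handed in when it is done.

```bash
mkdir -p pics; ls; cat > h.py <<'E'
from rig import *
import numpy as np, cv2
def shot(n):
    return camera(n)
def ray(c,u,v):
    T=np.array(c["world_from_camera"]); d=T[:3,:3]@np.array([(u-c["cx"])/c["fx"],(v-c["cy"])/c["fy"],1]); return T[:3,3],d
def onz(c,u,v,z):
    o,d=ray(c,u,v); return o+d*(z-o[2])/d[2]
def proj(c,p):
    T=np.array(c["world_from_camera"]); q=T[:3,:3].T@(np.array(p)-T[:3,3]); return np.array([c["cx"]+c["fx"]*q[0]/q[2],c["cy"]+c["fy"]*q[1]/q[2]])
def two(c1,p1,c2,p2):
    o1,d1=ray(c1,*p1);o2,d2=ray(c2,*p2)
    s=np.linalg.lstsq(np.c_[d1,-d2],o2-o1,rcond=None)[0]
    a=o1+d1*s[0];b=o2+d2*s[1]; return (a+b)/2,np.linalg.norm(a-b)
E
python3 - <<'E'
from h import *
for n in("scene","top"):
    c=shot(n); cv2.imwrite(f"pics/{n}0.png",c["img"]); print(n,c["fx"],c["cx"],c["cy"],np.round(c["world_from_camera"],3).tolist())
s=get_state();print(s["tcp_pos"],s["ee_rot"],s["t"])
E
```

```text
pics
scene 363.54393063533814 318.4580918949847 196.17595711299043 [[-0.302, 0.596, -0.744, 1.509], [0.953, 0.184, -0.24, 0.185], [-0.006, -0.782, -0.624, 0.976], [0.0, 0.0, 0.0, 1.0]]
top 424.2434683327035 313.86284909538097 199.6592955674648 [[-0.018, -0.998, 0.068, 0.447], [-1.0, 0.02, 0.024, -0.13], [-0.025, -0.067, -0.997, 1.348], [0.0, 0.0, 0.0, 1.0]]
[0.14657015 0.60722314 0.22184744] [[-9.72106652e-01  2.34539136e-01 -2.24756236e-04]
 [ 2.34539233e-01  9.72105879e-01 -1.22835875e-03]
 [-6.96113409e-05 -1.24680987e-03 -9.99999220e-01]] 0.1
```

View pics/scene0.png

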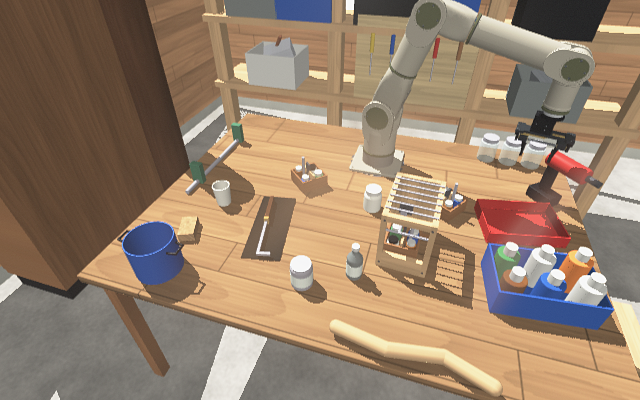

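View pics/top0.png

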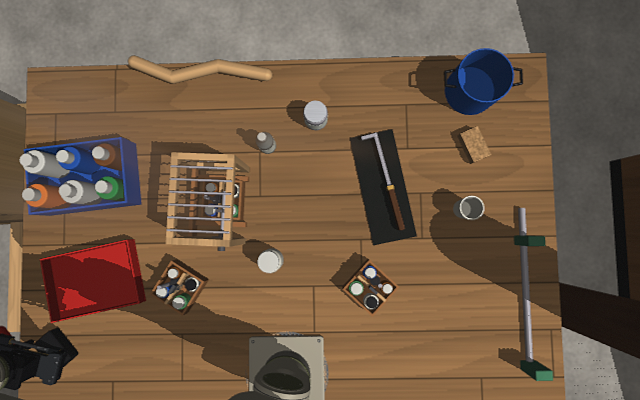

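The scene view shows the bay around (412,225), the mat and rod at (268,228) and three crates. The top view shows the bay mouth edge near u=235 facing image right, with the rod at (385,180).

Crate candidates in the top view: (222,200) inside the bay, (180,286), and (370,285). The one in the bay is farthest from the base at (287,370), so I choose that one and check it in a crop.

```bash
python3 - <<'E'
from h import *
a=cv2.imread("pics/scene0.png")[160:285,350:475]; b=cv2.imread("pics/top0.png")[130:260,145:275]
f=lambda x:cv2.resize(x,(400,400*x.shape[0]//x.shape[1]),interpolation=cv2.INTER_CUBIC)
a,b=f(a),f(b)
cv2.imwrite("pics/bay.png",np.hstack([a[:400],b[:400]]))
m=cv2.imread("pics/top0.png")[120:250,340:500]
m2=cv2.imread("pics/scene0.png")[180:300,200:380]
m=cv2.resize(m,None,fx=3,fy=3,interpolation=cv2.INTER_CUBIC);m2=cv2.resize(m2,None,fx=1.7,fy=3.25,interpolation=cv2.INTER_CUBIC)
cv2.imwrite("pics/mat.png",np.hstack([m,m2[:390]]))
E
```

```text
(no output)
```

View pics/bay.png

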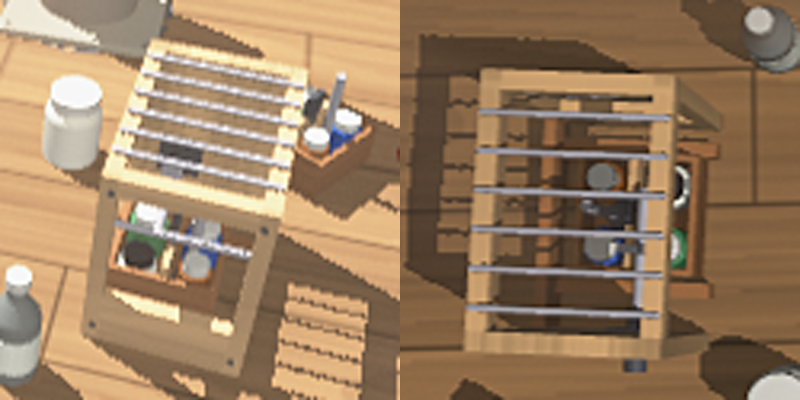

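View pics/mat.png

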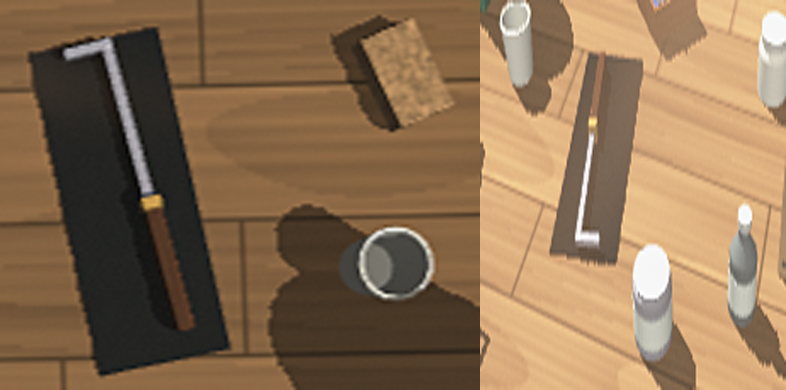

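The bay crop shows the crate poking out of the mouth with its jars inside. Dark metal bits at crop (592,208) and (628,245) look like the post and the tab. Roof-top corners in the right panel are about (483,70), (677,75), (664,355), (467,350). The mat crop shows the rod lying with its hook toward world +x and turned left.

```bash
cat > meas.py <<'E'
from h import *
t=shot("top");s=shot("scene")
k=130/400
P=lambda u,v:(145+(u-400)*k-.35,130+v*k-.35)
C=[onz(t,*P(*q),.238) for q in((483,70),(677,75),(664,355),(467,350))]
C=np.array(C);print("corners",C.round(3).tolist())
print("sides",[np.linalg.norm(C[i]-C[(i+1)%4]).round(3) for i in range(4)])
# corners bay coords: (170,-113),(0,-113),(0,133),(170,133)
B=np.array([[.17,-.113],[0,-.113],[0,.133],[.17,.133]])
A=C[:,:2];a0,b0=A.mean(0),B.mean(0)
H=(B-b0).T@(A-a0);th=np.arctan2(H[0,1]-H[1,0],H[0,0]+H[1,1])
R=np.array([[np.cos(th),-np.sin(th)],[np.sin(th),np.cos(th)]]);o=a0-R@b0
print("bay",o.round(4),"yaw",np.degrees(th).round(2),"res",(A-(B@R.T+o)).round(3).tolist())
bw=lambda x,y,z:np.r_[R@[x,y]+o,z]
for n,p in dict(tab=bw(.055,.035,.145),post=bw(.095,0,.145),beam=bw(.0,0,.238),frT=bw(0,-.113,.238),frB=bw(0,-.113,0),bkB=bw(.17,-.113,0)).items():
    print(n,p.round(3),"top",proj(t,p).round(0),"crop",((proj(t,p)-[145,130])/k+[400,0]).round(),"scene",proj(s,p).round(0),"crop",((proj(s,p)-[350,160])*3.2).round())
# mat
img=t["img"];roi=np.zeros(img.shape[:2],np.uint8);roi[120:255,340:425]=1
m=((img.max(2)<60)&(roi>0)).astype(np.uint8)
m=cv2.morphologyEx(m,cv2.MORPH_CLOSE,np.ones((15,15)));cn=max(cv2.findContours(m,0,2)[0],key=cv2.contourArea)
r=cv2.minAreaRect(cn);bp=cv2.boxPoints(r);W=np.array([onz(t,*q,.004) for q in bp]);print("mat",W.mean(0).round(4),[np.linalg.norm(W[i]-W[i-1]).round(3) for i in range(4)],W.round(3).tolist())
# rod: crop px /3 +(340,120)
Q=lambda u,v:(340+u/3-.33,120+v/3-.33)
E=lambda q,z:onz(t,*Q(*q),z)
for n,q,z in(("corner",(104,45),.024),("hooktip",(64,53),.024),("ferrule",(151,198),.027),("handle end",(187,328),.034)):print(n,E(q,z).round(4))
# bystanders in top
for n,q,z in(("bottle",(263,136),.14),("jar",(268,263),.1),("tin",(316,108),.095),("mug",(472,206),.09),("crate2",(370,285),.06)):print(n,onz(t,*q,z).round(3))
E
python3 meas.py
```

```text
corners [[0.657, 0.274, 0.238], [0.649, 0.105, 0.238], [0.408, 0.118, 0.238], [0.416, 0.287, 0.238]]
sides [np.float64(0.169), np.float64(0.241), np.float64(0.169), np.float64(0.242)]
bay [0.5382 0.1107] yaw 87.12 res [[-0.003, -0.001], [-0.002, 0.0], [0.003, 0.0], [0.002, -0.0]]
tab [0.506 0.167 0.145] top [220. 210.] crop [631. 245.] scene [402. 210.] crop [166. 160.]
post [0.543 0.206 0.145] top [207. 197.] crop [591. 206.] scene [412. 219.] crop [198. 189.]
beam [0.538 0.111 0.238] top [233. 196.] crop [670. 202.] scene [387. 192.] crop [119. 101.]
frT [0.651 0.105 0.238] top [235. 153.] crop [676.  71.] scene [379. 213.] crop [ 94. 169.]
frB [0.651 0.105 0.   ] top [250. 166.] crop [724. 112.] scene [373. 264.] crop [ 72. 334.]
bkB [0.66  0.275 0.   ] top [198. 165.] crop [563. 107.] scene [422. 278.] crop [231. 377.]
mat [ 0.578  -0.3156  0.004 ] [np.float64(0.351), np.float64(0.146), np.float64(0.35), np.float64(0.143)] [[0.738, -0.214, 0.004], [0.764, -0.358, 0.004], [0.418, -0.416, 0.004], [0.392, -0.275, 0.004]]
corner [ 0.739 -0.292  0.024]
hooktip [ 0.7315 -0.2499  0.024 ]
ferrule [ 0.5763 -0.3358  0.027 ]
handle end [ 0.441  -0.3673  0.034 ]
bottle [0.717 0.043 0.14 ]
jar [0.349 0.038 0.1  ]
tin [ 0.809 -0.111  0.095]
mug [ 0.505 -0.564  0.09 ]
crate2 [ 0.276 -0.262  0.06 ]
```

```bash
cat > m2.py <<'E'
from h import *
t=shot("top");s=shot("scene")
k=130/400;P=lambda u,v:(145+(u-400)*k-.35,130+v*k-.35);S=lambda u,v:(350+u/3.2-.35,160+v/3.2-.35)
for n,a,b in(("backR",(483,70),(278,215)),("frontR",(677,75),(105,180)),("frontL",(664,355),(155,42)),("backL",(467,350),(308,68))):
    p,e=two(t,P(*a),s,S(*b));print(n,p.round(3),e.round(4),(proj(s,onz(t,*P(*a),.238))-S(*b)).round(1))
def fit(c,roi,f,z):
    x0,y0,x1,y1=roi;i=c["img"][y0:y1,x0:x1].astype(int);m=f(i);v,u=np.nonzero(m);W=np.array([onz(c,a+x0,b+y0,z)[:2] for a,b in zip(u,v)]);return W
bright=lambda i:(i.min(2)>110)
brown=lambda i:(i[...,2]-i[...,0]>22)&(i[...,2]>45)
for n,c,r,r2,zh in(("top",t,(352,128,397,190),(380,183,406,231),.034),("scene",s,(254,222,275,260),(262,196,273,221),.03)):
    for lab,f,rr,z in(("metal",bright,r,.022),("handle",brown,r2,zh)):
        W=fit(c,rr,f,z);
        if len(W)<5: print(n,lab,len(W));continue
        l=cv2.fitLine(W.astype(np.float32),cv2.DIST_HUBER,0,.01,.01).ravel();d=l[:2]*np.sign(l[0]);q=(W-l[2:])@d
        print(n,lab,len(W),"yaw",np.degrees(np.arctan2(d[1],d[0])).round(1),"mid",l[2:].round(4),"ends",(l[2:]+d*q.min()).round(3),(l[2:]+d*q.max()).round(3),"minmax",W.min(0).round(3),W.max(0).round(3))
print("bottle",two(t,(263,136),s,(355,247)),"jar",two(t,(268,263),s,(374,187)))
E
python3 m2.py
```

```text
backR [0.658 0.277 0.233] 0.0008 [-0.6 -1.6]
frontR [0.65  0.112 0.226] 0.0079 [-2.9 -3.6]
frontL [0.407 0.125 0.228] 0.0098 [-3.1 -2.2]
backL [0.415 0.291 0.234] 0.0051 [-1.8 -1. ]
top metal 217 yaw 15.6 mid [ 0.6638 -0.3126] ends [ 0.585 -0.335] [ 0.746 -0.29 ] minmax [ 0.585 -0.337] [ 0.745 -0.25 ]
top handle 290 yaw 13.1 mid [ 0.5083 -0.3507] ends [ 0.44  -0.367] [ 0.578 -0.334] minmax [ 0.441 -0.381] [ 0.583 -0.325]
scene metal 173 yaw 19.8 mid [ 0.6739 -0.3049] ends [ 0.586 -0.337] [ 0.748 -0.278] minmax [ 0.583 -0.335] [ 0.749 -0.247]
scene handle 275 yaw 24.5 mid [ 0.5126 -0.3533] ends [ 0.44  -0.386] [ 0.581 -0.322] minmax [ 0.436 -0.404] [ 0.585 -0.305]
bottle (array([0.71769778, 0.04693003, 0.1352687 ]), np.float64(0.005898453726514861)) jar (array([0.34891686, 0.04039821, 0.10386138]), np.float64(0.0052906089036060195))
```

The roof sides and mat size agree with the given dimensions, and the two views agree to within about 8 mm. The rod origin is about (0.547, -0.341) with yaw about 13.8°. Bay origin is about (0.538, 0.111) with yaw 87.1°. Moving now.

The rows are not in the units I measure in: shifts go in units of 25 mm and turns go in units of 0.05 rad. I convert before sending: -0.037 m is -1.48, -0.0337 m is -1.348.

```bash
cat > d.py <<'E'
import sys
from h import *
# args: x y z toolx_yaw_deg -> deltas in tool axes (translation first, then rz, plus tilt levelling)
x,y,z,a=map(float,sys.argv[1:5]);s=get_state();R=np.array(s["ee_rot"]);a=np.radians(a)
G=np.array([[np.cos(a),np.sin(a),0],[np.sin(a),-np.cos(a),0],[0,0,-1]])
r=cv2.Rodrigues(R.T@G)[0].ravel()
print("t",round(s["t"],2),"tcp",s["tcp_pos"].round(4),"yaw",np.degrees(np.arctan2(R[1,0],R[0,0])).round(1),"dT",(R.T@(np.array([x,y,z])-s["tcp_pos"])).round(4),"rot",r.round(3),"gap",round(float(s["finger_gap"]),3),"q",np.round(s["joint_pos"],2))
E
echo '[[[0, 0, -1.48], [0, 0, 0], 1], [[0, 0, -1.48], [0, 0, 0], 1], [[0, 0, -1.48], [0, 0, 0], 1], [[-1.348, -0.936, 0], [0, 0, 0], 1], [[-1.348, -0.936, 0], [0, 0, 0], 1], [[-1.348, -0.936, 0], [0, 0, 0], 1], [[-1.348, -0.936, 0], [0, 0, 0], 1], [[-1.348, -0.936, 0], [0, 0, 0], 1], [[-1.348, -0.936, 0], [0, 0, 0], 1]]' | python3 -m jog
echo '[[[-1.348, -0.936, 0], [0, 0, 0], 1], [[-1.348, -0.936, 0], [0, 0, 0], 1], [[-1.348, -0.936, 0], [0, 0, 0], 1], [[-1.348, -0.936, 0], [0, 0, 0], 1], [[0, 0, 0], [0, 0, 0], 1]]' | python3 -m jog
python3 d.py .547 -.341 .1 13.8
```

```text
t: 1.05
tcp_pos: [0.3112, 0.4219, 0.3337]
ee_rot: [[-0.972, 0.235, 0.0], [0.235, 0.972, 0.001], [0.0, 0.001, -1.0]]
ft_force: [1.2, 0.4, -0.4]
finger_gap: 1.004
grasp_force: 0.0
t: 1.47
tcp_pos: [0.4248, 0.2935, 0.334]
ee_rot: [[-0.969, 0.246, 0.002], [0.246, 0.969, -0.001], [-0.003, -0.001, -1.0]]
ft_force: [0.8, -0.8, 0.2]
finger_gap: 0.993
grasp_force: 0.0
t 1.47 tcp [0.4248 0.2935 0.334 ] yaw 165.8 dT [-0.2737 -0.5848  0.2352] rot [3.000e-03 2.000e-03 2.652e+00] gap 0.993 q [-0.92  0.05  0.24  1.57 -0.01  1.53  0.64]
```

```bash

echo '[[[-0.712, -1.5, 0], [0, 0, 0], 1], [[-0.712, -1.5, 0], [0, 0, 0], 1], [[-0.712, -1.5, 0], [0, 0, 0], 1], [[-0.712, -1.5, 0], [0, 0, 0], 1], [[-0.712, -1.5, 0], [0, 0, 0], 1], [[-0.712, -1.5, 0], [0, 0, 0], 1], [[-0.712, -1.5, 0], [0, 0, 0], 1], [[-0.712, -1.5, 0], [0, 0, 0], 1], [[-0.712, -1.5, 0], [0, 0, 0], 1], [[-0.712, -1.5, 0], [0, 0, 0], 1], [[-0.712, -1.5, 0], [0, 0, 0], 1], [[-0.712, -1.5, 0], [0, 0, 0], 1]]' | python3 -m jog
echo '[[[0, 0, 0.8], [0, 0, 2.5], 1], [[0, 0, 0.8], [0, 0, 2.5], 1], [[0, 0, 0.8], [0, 0, 2.5], 1], [[0, 0, 0.8], [0, 0, 2.5], 1], [[0, 0, 0.8], [0, 0, 2.5], 1], [[0, 0, 0.8], [0, 0, 2.5], 1], [[0, 0, 0.8], [0, 0, 2.5], 1], [[0, 0, 0.8], [0, 0, 2.5], 1], [[0, 0, 0], [0, 0, 2.5], 1], [[0, 0, 0], [0, 0, 2.5], 1], [[0, 0, 0], [0, 0, 2.5], 1], [[0, 0, 0], [0, 0, 2.5], 1]]' | python3 -m jog
echo '[[[0, 0, 0], [0, 0, 2.5], 1], [[0, 0, 0], [0, 0, 2.5], 1], [[0, 0, 0], [0, 0, 2.5], 1], [[0, 0, 0], [0, 0, 2.5], 1], [[0, 0, 0], [0, 0, 2.5], 1], [[0, 0, 0], [0, 0, 2.5], 1], [[0, 0, 0], [0, 0, 2.5], 1], [[0, 0, 0], [0, 0, 2.5], 1], [[0, 0, 0], [0, 0, 2.5], 1], [[0, 0, 0], [0, 0, 0], 1]]' | python3 -m jog
python3 d.py .547 -.341 .1 13.8
```

```text
t: 2.47
tcp_pos: [0.5215, -0.1882, 0.3339]
ee_rot: [[-0.972, 0.234, 0.001], [0.234, 0.972, 0.0], [-0.001, 0.001, -1.0]]
ft_force: [-0.0, -0.5, 0.2]
finger_gap: 1.006
grasp_force: 0.0
t: 3.47
tcp_pos: [0.5214, -0.1861, 0.1734]
ee_rot: [[0.171, 0.985, -0.0], [0.985, -0.171, 0.0], [0.0, -0.0, -1.0]]
ft_force: [-0.4, 0.3, 0.4]
finger_gap: 1.0
grasp_force: 0.0
t: 4.3
tcp_pos: [0.5215, -0.186, 0.1733]
ee_rot: [[0.963, 0.271, -0.0], [0.271, -0.963, -0.0], [-0.0, 0.0, -1.0]]
ft_force: [0.4, 0.1, -0.6]
finger_gap: 0.999
grasp_force: 0.0
t 4.3 tcp [ 0.5215 -0.186   0.1733] yaw 15.7 dT [-0.0175  0.1561  0.0734] rot [0.    0.    0.033] gap 0.999 q [-0.7   0.4   1.19  1.76 -0.39  1.25 -0.7 ]
```

To row units: 0.039 m is 1.56, 0.02 m is 0.8, 0.033 rad is 0.66.

```bash

echo '[[[-0.176, 1.56, 0.4], [0, 0, 0.66], 1], [[-0.176, 1.56, 0.4], [0, 0, 0], 1], [[-0.176, 1.56, 0.4], [0, 0, 0], 1], [[-0.176, 1.56, 0.4], [0, 0, 0], 1], [[0, 0, 0.8], [0, 0, 0], 1], [[0, 0, 0], [0, 0, 0], 1]]' | python3 -m jog
python3 d.py .547 -.341 .009 13.8
python3 - <<'E'
from h import *
t=shot("top");s=shot("scene")
a=t["img"][120:250,340:470];b=s["img"][160:280,200:320]
cv2.imwrite("pics/g1.png",np.hstack([cv2.resize(a,(390,390)),cv2.resize(b,(390,390))]))
E
```

```text
t: 4.8
tcp_pos: [0.5409, -0.3442, 0.1101]
ee_rot: [[0.97, 0.243, -0.004], [0.243, -0.97, 0.001], [-0.004, -0.002, -1.0]]
ft_force: [-0.4, 1.5, -0.5]
finger_gap: 1.002
grasp_force: 0.0
t 4.8 tcp [ 0.5409 -0.3442  0.1101] yaw 14.1 dT [ 0.0071 -0.0015  0.1011] rot [-0.002  0.004  0.005] gap 1.002 q [-0.21  0.65  1.01  1.59 -0.57  1.23 -0.42]
```

View pics/g1.png

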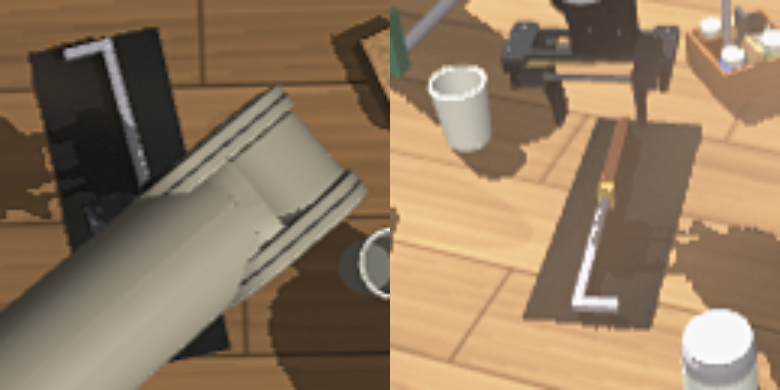

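The gripper is over the handle, with its fingers at right-panel (555,110) and (640,110) on either side, and it is clear of the mug. I'll descend and close.

```bash

echo '[[[0.284, -0.06, 1], [0, 0, 0], 1], [[0, 0, 1], [0, 0, 0], 1], [[0, 0, 1], [0, 0, 0], 0.7], [[0, 0, 0.6], [0, 0, 0], 0.6], [[0, 0, 0.4], [0, 0, 0], 0.6], [[0, 0, 0], [0, 0, 0], 0.6]]' | python3 -m jog
python3 d.py .547 -.341 .008 13.8
echo '[[[0, 0, 0], [0, 0, 0], 0], [[0, 0, 0], [0, 0, 0], 0], [[0, 0, 0], [0, 0, 0], 0], [[0, 0, 0], [0, 0, 0], 0], [[0, 0, 0], [0, 0, 0], 0], [[0, 0, 0], [0, 0, 0], 0], [[0, 0, 0], [0, 0, 0], 0], [[0, 0, 0], [0, 0, 0], 0]]' | python3 -m jog
```

```text
t: 5.4
tcp_pos: [0.5503, -0.3373, 0.0125]
ee_rot: [[0.969, 0.246, -0.001], [0.246, -0.969, 0.001], [-0.001, -0.001, -1.0]]
ft_force: [0.4, 0.4, 0.5]
finger_gap: 0.784
grasp_force: 0.0
t 5.4 tcp [ 0.5503 -0.3373  0.0125] yaw 14.3 dT [-0.0041  0.0028  0.0045] rot [-0.001  0.001  0.008] gap 0.784 q [-0.17  0.76  0.92  1.64 -0.67  1.08 -0.38]
t: 6.07
tcp_pos: [0.5503, -0.3387, 0.0136]
ee_rot: [[0.97, 0.244, 0.0], [0.244, -0.97, 0.0], [0.0, -0.0, -1.0]]
ft_force: [-0.7, 1.4, 0.3]
finger_gap: 0.206
grasp_force: 30.0
```

Gap 0.206 is 18 mm, so the handle is held. I'll lift, turn toward the bay and look.

```bash

echo '[[[0, 0, -1.2], [0, 0, 0], 0], [[0, 0, -1.4], [0, 0, 0], 0], [[0, 0, -1.4], [0, 0, 0], 0], [[0, 0, -1.4], [0, 0, 0], 0], [[0, 0, -1.4], [0, 0, 0], 0], [[0, 0, -0.8], [0, 0, -2], 0], [[0, 0, 0], [0, 0, -2.4], 0], [[0, 0, 0], [0, 0, -2.4], 0], [[0, 0, 0], [0, 0, -2.4], 0], [[0, 0, 0], [0, 0, -2.4], 0], [[0, 0, 0], [0, 0, -2.4], 0], [[0, 0, 0], [0, 0, -2.4], 0]]' | python3 -m jog
echo '[[[0, 0, 0], [0, 0, -2.4], 0], [[0, 0, 0], [0, 0, -2.4], 0], [[0, 0, 0], [0, 0, -2.4], 0], [[0, 0, 0], [0, 0, -1.4], 0], [[0, 0, 0], [0, 0, 0], 0]]' | python3 -m jog
python3 d.py .555 -.15 .15 87.1
```

```text
t: 7.07
tcp_pos: [0.5499, -0.3386, 0.2032]
ee_rot: [[0.478, 0.878, -0.001], [0.878, -0.478, 0.0], [0.0, -0.001, -1.0]]
ft_force: [0.2, -0.3, -0.7]
finger_gap: 0.205
grasp_force: 30.0
t: 7.48
tcp_pos: [0.5499, -0.3387, 0.2033]
ee_rot: [[0.071, 0.997, -0.0], [0.997, -0.071, 0.001], [0.001, -0.0, -1.0]]
ft_force: [0.1, 0.5, -2.1]
finger_gap: 0.2
grasp_force: 30.0
t 7.48 tcp [ 0.5499 -0.3387  0.2033] yaw 85.9 dT [ 0.1886 -0.0083  0.0534] rot [-0.    -0.001 -0.02 ] gap 0.2 q [-0.09  0.48  0.8   1.46 -0.35  1.35  0.66]
```

```bash

echo '[[[1.52, -0.068, 0.44], [0, 0, -0.4], 0], [[1.52, -0.068, 0.44], [0, 0, 0], 0], [[1.52, -0.068, 0.44], [0, 0, 0], 0], [[1.52, -0.068, 0.44], [0, 0, 0], 0], [[1.44, -0.068, 0.44], [0, 0, 0], 0], [[0, 0, 0], [0, 0, 0], 0], [[0, 0, 0], [0, 0, 0], 0]]' | python3 -m jog
python3 d.py .555 -.15 .119 87.1
python3 - <<'E'
from h import *
t=shot("top");s=shot("scene")
o=np.array([.5382,.1107]);a=np.radians(87.1);R=np.array([[np.cos(a),-np.sin(a)],[np.sin(a),np.cos(a)]])
p=get_state()["tcp_pos"];rz=p[2]+.0054
for n,x,y in(("corner",.197,0),("tip",.197,.045),("ferrule",.027,0)):
    q=np.r_[p[:2]+R@[x,y],rz];print(n,q.round(3),proj(t,q).round(1),proj(s,q).round(1))
a=t["img"][130:260,150:350];b=s["img"][150:280,270:470]
for i,v in enumerate((a,b)): cv2.imwrite(f"pics/_{i}.png",v)
cv2.imwrite("pics/h1.png",np.vstack([cv2.resize(a,(440,286),interpolation=cv2.INTER_CUBIC),cv2.resize(b,(440,286),interpolation=cv2.INTER_CUBIC)]))
E
```

```text
t: 8.07
tcp_pos: [0.5526, -0.1475, 0.1477]
ee_rot: [[0.052, 0.999, -0.002], [0.999, -0.052, 0.001], [0.001, -0.002, -1.0]]
ft_force: [0.5, -1.2, -2.2]
finger_gap: 0.208
grasp_force: 30.0
t 8.07 tcp [ 0.5526 -0.1475  0.1477] yaw 87.0 dT [-0.0024  0.0026  0.0287] rot [-0.002 -0.001 -0.001] gap 0.208 q [-0.46  0.33  0.77  1.73 -0.25  1.18  0.33]
corner [0.562 0.045 0.154] [262.1 188.8] [364.3 211.5]
tip [0.518 0.048 0.154] [261.5 204.7] [367.6 203.7]
ferrule [ 0.554 -0.124  0.154] [322.  190.6] [318.  200.8]
```

View pics/h1.png

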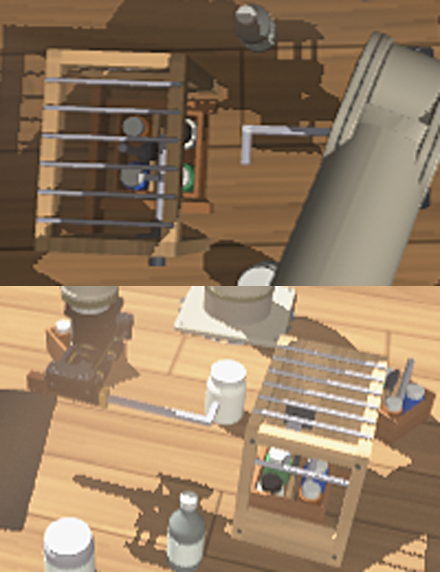

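The hook corner at (262.7,189.1) and tip at (262.3,204.1) in the top view match the projected rod to 1 px, so the grip is as modelled. Next I'll lower to tab height and reach in to the right of the tab.

```bash

echo '[[[0, -0.32, 0.6], [0, 0, 0], 0], [[0, 0, 0.56], [0, 0, 0], 0], [[1, 0, 0], [0, 0, 0], 0], [[1, 0, 0], [0, 0, 0], 0], [[1, 0, 0], [0, 0, 0], 0], [[0.8, 0, 0], [0, 0, 0], 0], [[0, 0, 0], [0, 0, 0], 0]]' | python3 -m jog
python3 d.py .561 -.0326 .119 87.1
```

```text
t: 8.75
tcp_pos: [0.5505, -0.052, 0.1196]
ee_rot: [[0.052, 0.999, 0.0], [0.999, -0.052, 0.001], [0.001, 0.0, -1.0]]
ft_force: [-0.2, 1.2, -1.0]
finger_gap: 0.206
grasp_force: 30.0
t 8.75 tcp [ 0.5505 -0.052   0.1196] yaw 87.0 dT [0.02   0.0094 0.0007] rot [ 0.    -0.001 -0.002] gap 0.206 q [-0.61  0.31  0.73  1.81 -0.23  1.11  0.15]
```

```bash

echo '[[[0, 0.48, 0], [0, 0, 0], 0], [[0, 0, 0], [0, 0, 0], 0], [[0.8, 0, 0], [0, 0, 0], 0], [[0, 0, 0], [0, 0, 0], 0], [[0, 0, 0], [0, 0, 0], 0]]' | python3 -m jog
python3 d.py .561 -.0326 .119 87.1
python3 - <<'E'
from h import *
t=shot("top");s=shot("scene")
a=t["img"][145:255,160:300];b=s["img"][160:280,340:480]
cv2.imwrite("pics/i1.png",np.hstack([cv2.resize(a,None,fx=2.8,fy=4,interpolation=cv2.INTER_CUBIC)[:440],cv2.resize(b,None,fx=2.8,fy=3.667,interpolation=cv2.INTER_CUBIC)[:440]]))
E
```

```text
t: 9.17
tcp_pos: [0.5628, -0.0365, 0.1196]
ee_rot: [[0.055, 0.998, -0.0], [0.998, -0.055, -0.0], [-0.0, -0.0, -1.0]]
ft_force: [0.5, -0.7, -2.4]
finger_gap: 0.205
grasp_force: 30.0
t 9.17 tcp [ 0.5628 -0.0365  0.1196] yaw 86.8 dT [ 0.0038 -0.002   0.0006] rot [-0.     0.    -0.004] gap 0.205 q [-0.62  0.33  0.72  1.78 -0.24  1.11  0.13]
```

View pics/i1.png

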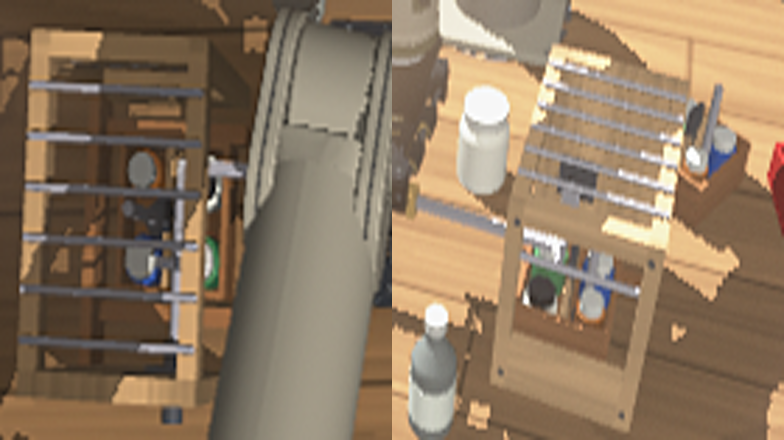

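The hook is inside the bay at left-panel x≈180, to the right of and just short of the tab's middle. I'll go in 5 mm more and push left.

```bash

echo '[[[0.2, 0, 0], [0, 0, 0], 0], [[0, -0.48, 0], [0, 0, 0], 0], [[0, -0.4, 0], [0, 0, 0], 0], [[0, -0.32, 0], [0, 0, 0], 0], [[0, -0.32, 0], [0, 0, 0], 0], [[0, -0.32, 0], [0, 0, 0], 0], [[0, -0.32, 0], [0, 0, 0], 0], [[0, -0.32, 0], [0, 0, 0], 0]]' | python3 -m jog
echo '[[[0, -0.24, 0], [0, 0, 0], 0], [[0, -0.2, 0], [0, 0, 0], 0], [[0, 0, 0], [0, 0, 0], 0]]' | python3 -m jog
python3 d.py .488 -.0275 .119 87.1
```

```text
t: 9.93
tcp_pos: [0.5006, -0.0278, 0.1196]
ee_rot: [[0.054, 0.999, 0.0], [0.999, -0.054, -0.0], [-0.0, 0.0, -1.0]]
ft_force: [2.1, -1.3, -1.9]
finger_gap: 0.203
grasp_force: 30.0
t: 10.18
tcp_pos: [0.4893, -0.0268, 0.1195]
ee_rot: [[0.054, 0.999, -0.0], [0.999, -0.054, 0.001], [0.001, -0.001, -1.0]]
ft_force: [1.5, 0.4, -1.9]
finger_gap: 0.205
grasp_force: 30.0
t 10.18 tcp [ 0.4893 -0.0268  0.1195] yaw 86.9 dT [-0.0008 -0.0012  0.0005] rot [-0.001 -0.001 -0.003] gap 0.205 q [-0.73  0.14  0.75  1.97 -0.11  1.07  0.01]
```

```bash

for i in 1; do echo '[[[0, -0.16, 0], [0, 0, 0], 0], [[0, 0, 0], [0, 0, 0], 0]]' | python3 -m jog; done
echo '[[[0, -0.12, 0], [0, 0, 0], 0], [[0, 0, 0], [0, 0, 0], 0]]' | python3 -m jog
echo '[[[0, -0.12, 0], [0, 0, 0], 0], [[0, 0, 0], [0, 0, 0], 0]]' | python3 -m jog
```

```text
t: 10.35
tcp_pos: [0.4859, -0.0265, 0.1195]
ee_rot: [[0.054, 0.999, -0.0], [0.999, -0.054, 0.0], [0.0, -0.0, -1.0]]
ft_force: [1.0, 0.1, -2.0]
finger_gap: 0.203
grasp_force: 30.0
t: 10.52
tcp_pos: [0.483, -0.0265, 0.1195]
ee_rot: [[0.054, 0.999, -0.0], [0.999, -0.054, 0.0], [0.0, -0.0, -1.0]]
ft_force: [0.8, -0.0, -1.6]
finger_gap: 0.205
grasp_force: 30.0
t: 10.68
tcp_pos: [0.4801, -0.0265, 0.1195]
ee_rot: [[0.054, 0.999, 0.0], [0.999, -0.054, 0.0], [0.0, 0.0, -1.0]]
ft_force: [2.6, -0.1, -2.1]
finger_gap: 0.204
grasp_force: 30.1
```

```bash

echo '[[[0, -0.12, 0], [0, 0, 0], 0], [[0, 0, 0], [0, 0, 0], 0]]' | python3 -m jog
echo '[[[0, -0.12, 0], [0, 0, 0], 0], [[0, 0, 0], [0, 0, 0], 0]]' | python3 -m jog
python3 - <<'E'
from h import *
t=shot("top");s=shot("scene")
a=t["img"][145:255,160:300];b=s["img"][160:280,340:480]
cv2.imwrite("pics/i2.png",np.hstack([cv2.resize(a,None,fx=2.8,fy=4,interpolation=cv2.INTER_CUBIC)[:440],cv2.resize(b,None,fx=2.8,fy=3.667,interpolation=cv2.INTER_CUBIC)[:440]]))
E
```

```text
t: 10.85
tcp_pos: [0.4773, -0.0266, 0.1197]
ee_rot: [[0.055, 0.998, 0.001], [0.998, -0.055, -0.0], [0.0, 0.001, -1.0]]
ft_force: [3.8, -2.9, -1.6]
finger_gap: 0.204
grasp_force: 30.5
t: 11.02
tcp_pos: [0.4745, -0.0265, 0.1198]
ee_rot: [[0.055, 0.998, 0.001], [0.998, -0.055, 0.0], [0.0, 0.001, -1.0]]
ft_force: [5.0, -3.2, -1.7]
finger_gap: 0.208
grasp_force: 30.9
```

View pics/i2.png

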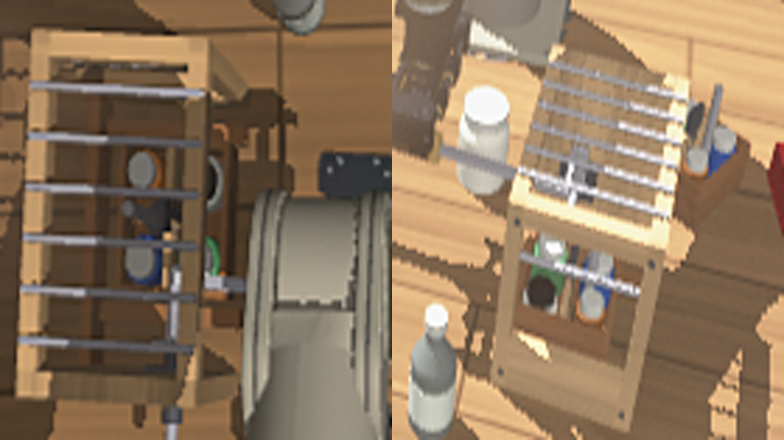

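The push force has climbed from 1 to 5 N and the bolt's tail sticks out past the left board at (173,420), so the bolt is at its stop. I'll back off right to bay y -66, in front of the post, and then go in past it.

```bash

echo '[[[0, 0.6, 0], [0, 0, 0], 0], [[0, 1.08, 0], [0, 0, 0], 0], [[0, 1.08, 0], [0, 0, 0], 0], [[0, 1.08, 0], [0, 0, 0], 0], [[0, 0.8, 0], [0, 0, 0], 0], [[0, 0.28, 0], [0, 0, 0], 0], [[0, 0, 0], [0, 0, 0], 0]]' | python3 -m jog
python3 d.py .600 .030 .119 87.1
python3 - <<'E'
from h import *
t=shot("top")
p=get_state()["tcp_pos"];
o=np.array([.5382,.1107]);a=np.radians(87.1);R=np.array([[np.cos(a),-np.sin(a)],[np.sin(a),np.cos(a)]])
print("bay",R.T@(p[:2]-o))
for x in(.1,.15,.197): print(proj(t,np.r_[p[:2]+R@[x,0],p[2]+.0054]).round(1))
print("tip",proj(t,np.r_[p[:2]+R@[.197,.045],p[2]+.0054]).round(1))
i=t["img"].astype(int)
for u in range(225,262,6):
    col=i[140:200,u]; m=np.nonzero((col.min(1)>115)&(np.ptp(col,axis=1)<40))[0]+140; print(u,m)
cv2.imwrite("pics/j1.png",cv2.resize(t["img"][145:255,160:300],None,fx=4,fy=4,interpolation=cv2.INTER_CUBIC))
E
```

```text
t: 11.7
tcp_pos: [0.5973, -0.0326, 0.1186]
ee_rot: [[0.053, 0.999, -0.002], [0.999, -0.053, -0.001], [-0.001, -0.002, -1.0]]
ft_force: [-0.1, 0.0, -1.6]
finger_gap: 0.207
grasp_force: 29.9
t 11.7 tcp [ 0.5973 -0.0326  0.1186] yaw 87.0 dT [ 0.0626 -0.0006 -0.0005] rot [-0.002  0.001 -0.003] gap 0.207 q [-0.59  0.42  0.72  1.69 -0.3   1.14  0.16]
bay [-0.14039783 -0.06530065]
[256.1 176.7]
[239.  176.2]
[223.  175.7]
tip [222.3 191. ]
225 [173 174 175 176 177 178 179 182 183 184 185 188 189 193 194]
231 [181 193]
237 [174 175 176 185 186 187 188 191 192 193 194 195]
243 [175 176]
249 [156 157 158 159 160 161 162 163 164 165 166 167 168 177 178]
255 [140 141 142 143 144 145 154 155 156 157 158 159 160 161 162 163 164 165
 166 167 168]
261 [140 141 142 143 144 154 155 156 157 159 160 161 162 163 164 165 186 187
 188 189 190 191 192 193 194 195 196 197 198 199]
```

View pics/j1.png

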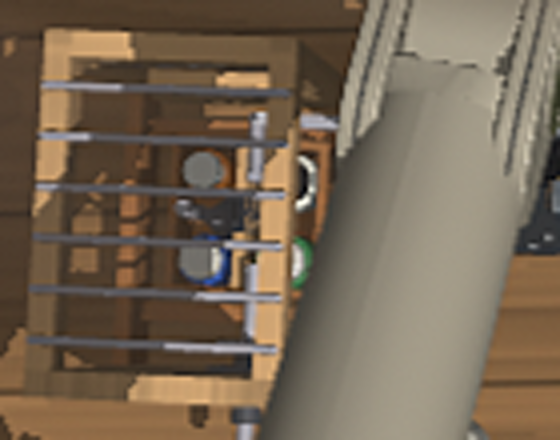

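The hook at (260,115–180) lies in front and to the right of the post at (184,208), with its tip about 14 mm clear. I'll go in 66 mm, then 47 mm left, then start drawing the crate gently.

```bash

echo '[[[0.8, 0, 0], [0, 0, 0], 0], [[0.8, 0, 0], [0, 0, 0], 0], [[0.72, 0, 0], [0, 0, 0], 0], [[0.32, 0, 0], [0, 0, 0], 0], [[0, 0, 0], [0, 0, 0], 0]]' | python3 -m jog
echo '[[[0, -0.6, 0], [0, 0, 0], 0], [[0, -0.72, 0], [0, 0, 0], 0], [[0, -0.56, 0], [0, 0, 0], 0], [[0, 0, 0], [0, 0, 0], 0]]' | python3 -m jog
echo '[[[-0.32, 0, 0], [0, 0, 0], 0], [[-0.32, 0, 0], [0, 0, 0], 0], [[-0.24, 0, 0], [0, 0, 0], 0], [[-0.24, 0, 0], [0, 0, 0], 0], [[-0.24, 0, 0], [0, 0, 0], 0], [[0, 0, 0], [0, 0, 0], 0]]' | python3 -m jog
cat > b.py <<'E'
from h import *
o=np.array([.5382,.1107]);a=np.radians(87.1);R=np.array([[np.cos(a),-np.sin(a)],[np.sin(a),np.cos(a)]])
p=get_state()["tcp_pos"]; print("tcp in bay",(R.T@(p[:2]-o)).round(4))
E
python3 b.py
```

```text
t: 12.17
tcp_pos: [0.5996, 0.0358, 0.1194]
ee_rot: [[0.05, 0.999, -0.001], [0.999, -0.05, 0.002], [0.001, -0.001, -1.0]]
ft_force: [-0.3, 0.7, -0.9]
finger_gap: 0.206
grasp_force: 29.9
t: 12.5
tcp_pos: [0.5509, 0.0341, 0.1193]
ee_rot: [[0.056, 0.998, -0.002], [0.998, -0.056, 0.001], [0.001, -0.002, -1.0]]
ft_force: [-0.0, -0.4, -1.5]
finger_gap: 0.206
grasp_force: 29.9
t: 13.0
tcp_pos: [0.5518, -0.0005, 0.1195]
ee_rot: [[0.056, 0.998, -0.0], [0.998, -0.056, -0.001], [-0.001, -0.0, -1.0]]
ft_force: [0.1, -1.4, -1.9]
finger_gap: 0.209
grasp_force: 30.0
tcp in bay [-0.1104 -0.0193]
```

The rows are not in the units I measure in: shifts go in units of 25 mm and turns go in units of 0.05 rad. I convert before sending: -0.01 m is -0.4, -0.008 m is -0.32.

```bash

echo '[[[-0.4, 0, 0], [0, 0, 0], 0], [[-0.4, 0, 0], [0, 0, 0], 0], [[-0.4, 0, 0], [0, 0, 0], 0], [[-0.4, 0, 0], [0, 0, 0], 0], [[-0.4, 0, 0], [0, 0, 0], 0], [[-0.4, 0, 0], [0, 0, 0], 0], [[-0.4, 0, 0], [0, 0, 0], 0], [[-0.4, 0, 0], [0, 0, 0], 0], [[-0.32, 0, 0], [0, 0, 0], 0], [[-0.24, 0, 0], [0, 0, 0], 0], [[0, 0, 0], [0, 0, 0], 0]]' | python3 -m jog
python3 b.py
python3 - <<'E'
from h import *
t=shot("top");s=shot("scene")
a=t["img"][145:255,160:320];b=s["img"][150:280,310:470]
cv2.imwrite("pics/k1.png",np.hstack([cv2.resize(a,None,fx=2.5,fy=4,interpolation=cv2.INTER_CUBIC)[:440],cv2.resize(b,None,fx=2.5,fy=440/130,interpolation=cv2.INTER_CUBIC)[:440]]))
E
```

```text
t: 13.92
tcp_pos: [0.5465, -0.0941, 0.1196]
ee_rot: [[0.056, 0.998, 0.0], [0.998, -0.056, -0.001], [-0.001, 0.0, -1.0]]
ft_force: [0.0, -0.7, -2.3]
finger_gap: 0.205
grasp_force: 30.0
tcp in bay [-0.2042 -0.0187]
```

View pics/k1.png

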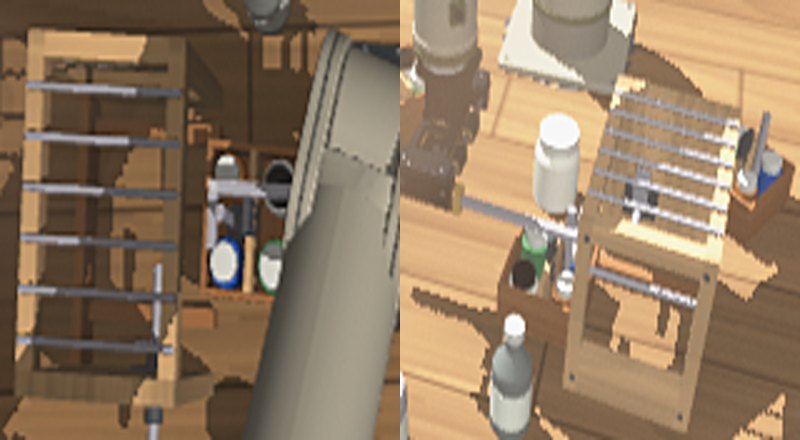

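The crate is out. Its back wall top is at left-panel x≈208 (px u≈243), with the hook around the post at (218,210). I'll compute the clearance.

```bash
cat > c.py <<'E'
from h import *
import sys
o=np.array([.5382,.1107]);a=np.radians(87.1);R=np.array([[np.cos(a),-np.sin(a)],[np.sin(a),np.cos(a)]])
B=lambda p:(R.T@(p[:2]-o)).round(4)
t=shot("top")
for u,v in((207,150),(207,295)): print("back edge",B(onz(t,160+u/2.5-.4,145+v/4-.4,.06)))
print("hook",B(onz(t,160+211/2.5-.4,145+215/4-.4,.13)),"post",B(onz(t,160+222/2.5-.4,145+213/4-.4,.145)))
for x in(-.02,-.01,0): print(x,proj(t,np.r_[R@[x,0]+o,.06]).round(1))
g=t["img"][195:225,228:256].astype(int); print(g[[8,13,18]].sum(2))
E
python3 c.py
```

```text
back edge [ 0.0118 -0.0548]
back edge [0.0069 0.0562]
hook [-0.0089 -0.0005] post [-0.0243 -0.0014]
-0.02 [252.  200.2]
-0.01 [248.7 200.2]
0 [245.5 200.1]
[[273 275 280 247 174 154 164 166 165 163 161 157 134 266 482 521 524 471
  284 137 153 156 147 133 131 138 141 139]
 [270 272 281 227 159 160 174 176 177 179 173 164 222 322 266  86 365 573
  619 614 615 614 618 626 648 623 449 202]
 [273 276 284 208 131 153 172 173 181 180 179 162 294 349 258 111 115 565
  656 631 626 626 632 640 670 522 264 117]]
```

```bash

echo '[[[-0.28, 0, 0], [0, 0, 0], 0], [[-0.28, 0, 0], [0, 0, 0], 0], [[-0.24, 0, 0], [0, 0, 0], 0], [[-0.2, 0, 0], [0, 0, 0], 0], [[0, 0, 0], [0, 0, 0], 0], [[0, 0, 0], [0, 0, 0], 0]]' | python3 -m jog
python3 b.py
python3 - <<'E'
from h import *
o=np.array([.5382,.1107]);a=np.radians(87.1);R=np.array([[np.cos(a),-np.sin(a)],[np.sin(a),np.cos(a)]])
t=shot("top");g=t["img"].astype(int).sum(2)
for v in(190,203,208,213): print(v,g[v,236:262])
for x in(-.02,-.01,0): print(x,proj(t,np.r_[R@[x,0]+o,.06]).round(1))
E
```

```text
t: 14.57
tcp_pos: [0.5453, -0.1179, 0.1195]
ee_rot: [[0.055, 0.998, -0.0], [0.998, -0.055, -0.0], [-0.0, 0.0, -1.0]]
ft_force: [0.1, 0.8, -2.1]
finger_gap: 0.207
grasp_force: 30.0
tcp in bay [-0.228  -0.0187]
190 [172 283 328 235 168 179 183 181 184 186 183 184 179 168 287 437 536 473
 517 488 504 538 481 453 424 404]
203 [288 289 294 311 226 150 162 163 166 162 163 154 175 294 351 480 523 533
 415 220 137 160 151 132 130 133]
208 [312 318 327 236 163 172 178 176 176 174 174 161 257 337 233  85 381 581
 616 616 617 617 623 629 651 622]
213 [321 325 320 326 233 155 165 174 177 180 174 157 297 334 245 115 135 569
 662 637 631 629 635 648 689 521]
-0.02 [252.  200.2]
-0.01 [248.7 200.2]
0 [245.5 200.1]
```

```bash

echo '[[[-0.2, 0, 0], [0, 0, 0], 0], [[-0.2, 0, 0], [0, 0, 0], 0], [[0, 0, 0], [0, 0, 0], 0], [[0.16, 0, 0], [0, 0, 0], 0], [[0.16, 0, 0], [0, 0, 0], 0], [[0, 0, 0], [0, 0, 0], 0], [[0, 0, -0.8], [0, 0, 0], 0], [[0, 0, -1.2], [0, 0, 0], 0], [[0, 0, -1.2], [0, 0, 0], 0], [[0, 0, 0], [0, 0, 0], 0]]' | python3 -m jog
echo '[[[-1.2, 0, 0], [0, 0, 0], 0], [[-1.4, 0, 0], [0, 0, 0], 0], [[-1.4, 0, 0], [0, 0, 0], 0], [[-1.4, 0, 0], [0, 0, 0], 0], [[-1.4, 0, 0], [0, 0, 0], 0], [[-1.2, 0, 0], [0, 0, 0], 0], [[0, 0, 0], [0, 0, 0], 0]]' | python3 -m jog
python3 - <<'E'
from h import *
o=np.array([.5382,.1107]);a=np.radians(87.1);R=np.array([[np.cos(a),-np.sin(a)],[np.sin(a),np.cos(a)]])
B=lambda p:(R.T@(p[:2]-o)).round(4)
t=shot("top");g=t["img"].astype(int).sum(2);cv2.imwrite("pics/_top2.png",t["img"])
for v in(185,208,213): print(v,g[v,242:262],g[v,278:302])
for x in(-.02,-.01,0,-.13): print(x,proj(t,np.r_[R@[x,0]+o,.06]).round(1))
m=cv2.morphologyEx(((t["img"].astype(int).max(2)>190)).astype(np.uint8),cv2.MORPH_OPEN,np.ones((3,3)))
n,_,st,ce=cv2.connectedComponentsWithStats(m[150:250,240:310]);print([(s.tolist(),(c+[240,150]).round(1).tolist()) for s,c in zip(st[1:],ce[1:]) if s[4]>20])
E
python3 d.py .547 -.341 .2 14
```

```text
t: 15.45
tcp_pos: [0.5478, -0.1198, 0.2049]
ee_rot: [[0.054, 0.999, 0.008], [0.999, -0.054, -0.0], [0.0, 0.007, -1.0]]
ft_force: [0.8, 0.4, -1.8]
finger_gap: 0.205
grasp_force: 30.0
t: 16.03
tcp_pos: [0.5317, -0.3257, 0.1993]
ee_rot: [[0.062, 0.998, -0.001], [0.998, -0.062, -0.004], [-0.004, -0.001, -1.0]]
ft_force: [0.3, -0.6, -1.9]
finger_gap: 0.203
grasp_force: 30.0
185 [180 181 181 183 183 179 179 183 176 178 176 176 188 182 133  77 275 342
 337 328] [166 161 214 310 340 629 608 348 116  64  93 101 106 158 178 184 223 285
 302 298 299 299 299 299]
208 [233 162 169 172 171 170 167 167 154 253 334 213  39 448 603 610 598 599
 601 607] [615 606 606 611 620 633 579 378 214 162 175 303 320 220 219 292 303 298
 297 299 299 297 300 299]
213 [314 318 230 152 165 172 174 170 191 305 323 233 106 184 565 642 619 617
 615 622] [605 602 608 610 614 619 623 586 420 257 273 320 266 201 277 308 303 301
 302 299 301 304 302 298]
-0.02 [252.  200.2]
-0.01 [248.7 200.2]
0 [245.5 200.1]
-0.13 [287.9 201.3]
[([16, 56, 9, 9, 70], [260.0, 210.1]), ([35, 57, 11, 10, 91], [280.0, 211.4])]
t 16.08 tcp [ 0.5327 -0.3227  0.1991] yaw 86.6 dT [-0.0175  0.0153 -0.0009] rot [0.    0.002 1.267] gap 0.201 q [-0.17  0.44  0.85  1.54 -0.33  1.32  0.66]
```

The crate stands with its back edge at bay x≈-16 mm and its front at about -139 mm, so it is clear of the bay. Next I'll turn over the mat and lay the rod down aligned with it.

To row units: 0.12 rad is 2.4.

```bash

echo '[[[0, 0, 0], [0, 0, 2.4], 0], [[0, 0, 0], [0, 0, 2.4], 0], [[0, 0, 0], [0, 0, 2.4], 0], [[0, 0, 0], [0, 0, 2.4], 0], [[0, 0, 0], [0, 0, 2.4], 0], [[0, 0, 0], [0, 0, 2.4], 0], [[0, 0, 0], [0, 0, 2.4], 0], [[0, 0, 0], [0, 0, 2.4], 0], [[0, 0, 0], [0, 0, 2.4], 0], [[0, 0, 0], [0, 0, 2.4], 0], [[0, 0, 0], [0, 0, 2.4], 0], [[0, 0, 0], [0, 0, 0.52], 0]]' | python3 -m jog
echo '[[[0, 0, 1.2], [0, 0, 0], 0], [[0, 0, 1.4], [0, 0, 0], 0], [[0, 0, 1.4], [0, 0, 0], 0], [[0, 0, 1.2], [0, 0, 0], 0], [[0, 0, 0], [0, 0, 0], 0]]' | python3 -m jog
python3 d.py .532 -.3335 .014 9.5
```

```text
t: 17.08
tcp_pos: [0.5352, -0.3172, 0.199]
ee_rot: [[0.986, 0.166, -0.0], [0.166, -0.986, 0.001], [-0.0, -0.001, -1.0]]
ft_force: [0.2, -0.4, -2.0]
finger_gap: 0.205
grasp_force: 30.0
t: 17.5
tcp_pos: [0.5323, -0.3154, 0.0636]
ee_rot: [[0.985, 0.174, -0.007], [0.174, -0.985, 0.004], [-0.006, -0.006, -1.0]]
ft_force: [-1.1, 1.0, -2.6]
finger_gap: 0.207
grasp_force: 30.0
t 17.5 tcp [ 0.5323 -0.3154  0.0636] yaw 10.0 dT [-0.0032  0.0181  0.0496] rot [-0.006  0.006  0.009] gap 0.207 q [-0.27  0.68  1.02  1.68 -0.63  1.15 -0.47]
```

```bash

echo '[[[-0.128, 0.72, 0], [-0.06, 0.06, 0.18], 0], [[0, 0, 0.72], [0, 0, 0], 0], [[0, 0, 0.6], [0, 0, 0], 0], [[0, 0, 0.36], [0, 0, 0], 0], [[0, 0, 0.2], [0, 0, 0], 0], [[0, 0, 0], [0, 0, 0], 0]]' | python3 -m jog
python3 d.py .532 -.3335 .0138 9.5
```

```text
t: 18.0
tcp_pos: [0.5346, -0.3361, 0.0217]
ee_rot: [[0.987, 0.163, 0.002], [0.163, -0.987, -0.001], [0.002, 0.002, -1.0]]
ft_force: [0.8, -0.5, -2.3]
finger_gap: 0.202
grasp_force: 30.0
t 18.0 tcp [ 0.5346 -0.3361  0.0217] yaw 9.4 dT [-0.0021 -0.003   0.0079] rot [ 0.002 -0.002 -0.002] gap 0.202 q [-0.2   0.75  0.97  1.68 -0.68  1.09 -0.43]
```

```bash

echo '[[[0, 0, 0.16], [0, 0, 0], 0], [[0, 0, 0.12], [0, 0, 0], 0], [[0, 0, 0], [0, 0, 0], 0], [[0, 0, 0], [0, 0, 0], 0]]' | python3 -m jog
echo '[[[0, 0, 0.06], [0, 0, 0], 0], [[0, 0, 0], [0, 0, 0], 0], [[0, 0, 0], [0, 0, 0], 0]]' | python3 -m jog
```

```text
t: 18.33
tcp_pos: [0.5347, -0.3372, 0.0157]
ee_rot: [[0.987, 0.161, 0.004], [0.161, -0.987, -0.002], [0.003, 0.003, -1.0]]
ft_force: [0.1, 0.9, -0.9]
finger_gap: 0.201
grasp_force: 30.0
t: 18.58
tcp_pos: [0.5347, -0.3373, 0.0141]
ee_rot: [[0.987, 0.161, 0.004], [0.161, -0.987, -0.003], [0.003, 0.003, -1.0]]
ft_force: [0.8, -0.5, -1.4]
finger_gap: 0.205
grasp_force: 30.0
```

```bash

echo '[[[0, 0, 0.032], [0, 0, 0], 0], [[0, 0, 0], [0, 0, 0], 0], [[0, 0, 0], [0, 0, 0], 0.3], [[0, 0, 0], [0, 0, 0], 0.5], [[0, 0, 0], [0, 0, 0], 0.6], [[0, 0, 0], [0, 0, 0], 0.6], [[0, 0, 0], [0, 0, 0], 0.6], [[0, 0, 0], [0, 0, 0], 0.6]]' | python3 -m jog
echo '[[[0, 0, -0.8], [0, 0, 0], 0.6], [[0, 0, -1.2], [0, 0, 0], 0.6], [[0, 0, -1.6], [0, 0, 0], 0.6], [[0, 0, -1.6], [0, 0, 0], 0.6], [[0, 0, -1.6], [0, 0, 0], 0.6], [[-1.6, 0, 0], [0, 0, 0], 0.6], [[-1.6, 0, 0], [0, 0, 0], 0.6], [[-1.6, 0, 0], [0, 0, 0], 0.6], [[-1.6, 0, 0], [0, 0, 0], 0.6], [[0, 0, 0], [0, 0, 0], 0.6]]' | python3 -m jog
python3 - <<'E'
from h import *
t=shot("top");s=shot("scene")
def fit(c,roi,f,z):
    x0,y0,x1,y1=roi;i=c["img"][y0:y1,x0:x1].astype(int);v,u=np.nonzero(f(i));return np.array([onz(c,a+x0,b+y0,z)[:2] for a,b in zip(u,v)])
M=np.array([.578,-.3156]);a=np.radians(9.5);R=np.array([[np.cos(a),-np.sin(a)],[np.sin(a),np.cos(a)]])
for n,c,r in(("top",t,(352,128,404,195)),("scene",s,(246,215,290,260))):
    W=(fit(c,r,lambda i:i.min(2)>120,.022)-M)@R; print(n,len(W),"mat frame min",W.min(0).round(3),"max",W.max(0).round(3))
import os
t0=cv2.imread("pics/top0.png")
for n,(u,v) in dict(bottle=(263,136),jar=(268,263),tin=(316,108),mug=(472,206)).items():
    r=cv2.matchTemplate(t["img"][v-22:v+22,u-22:u+22],t0[v-12:v+12,u-12:u+12],cv2.TM_CCOEFF_NORMED);_,q,_,l=cv2.minMaxLoc(r);print(n,round(q,2),np.array(l)-10)
cv2.imwrite("pics/_s.png",s["img"]);cv2.imwrite("pics/_t.png",t["img"])
E
```

```text
t: 19.25
tcp_pos: [0.5346, -0.3372, 0.0132]
ee_rot: [[0.987, 0.161, 0.003], [0.161, -0.987, -0.002], [0.003, 0.003, -1.0]]
ft_force: [-0.7, -0.7, 0.4]
finger_gap: 0.557
grasp_force: 0.0
t: 20.08
tcp_pos: [0.368, -0.3651, 0.1825]
ee_rot: [[0.988, 0.151, 0.004], [0.151, -0.988, 0.001], [0.005, -0.0, -1.0]]
ft_force: [0.2, -0.2, 0.7]
finger_gap: 0.596
grasp_force: 0.0
top 208 mat frame min [-0.012 -0.023] max [0.155 0.026]
scene 456 mat frame min [-0.038 -0.098] max [0.196 0.114]
bottle 1.0 [0 0]
jar 1.0 [0 0]
tin 1.0 [0 0]
mug 1.0 [0 0]
```

The rod lies wholly on the mat (mat x about -158 to 155 mm), the bystanders have not moved, and the crate and bolt are as measured. Handing in.

```bash
python3 -c "
from rig import *
print(sign_off())"
```

```text
the job is handed in; nothing more can be done
None
```

I handed the job in at about 20 s: the bolt was pushed to its stop, the crate drawn out upright with its back about 16 mm clear of the mouth, the rod laid flat on the mat, and the four listed bystanders unmoved in the top view.

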